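# Release a spent filter cartridge from its spring-collar coupler

### The job

Take the spent filter cartridge out of the bench filter dock: pull the blue spring collar up, turn it counter-clockwise (seen from above) from the red mark to the green mark and let it spring fully down again while the cartridge still sits in the dock. Then lift the cartridge straight out by its orange knob and set it down gently, standing upright on the floor of the grey tray. Leave the collar down at the green mark, let go of everything, and do not knock or shift the tape roll, sample cup, small reagent bottle or marker.

Things in the scene. Friction and masses are not known exactly. Their poses are not given: they have to be found in the camera images.
- dock: Fixed filter dock: grey foot plate 120 x 110 x 12 mm, white flange 92 mm across up to 26 mm height, steel socket tube 43 mm across up to 88 mm. Origin at the centre of the underside, z up = the coupler's axis. Its -x side roughly faces the robot; on the flange there a red (locked) and a green (released) mark, 60 degrees apart. Two stub pipes stand out to y = +-72 mm, under 35 mm height.
- collar (a joint): Lift of the blue spring collar, m: 0 = fully down, stop at 0.014. The spring pushes it down with 4.5 N at 0, 8 N at the stop (plus 1.2 N weight). It turns from one mark to the other only while lifted over 7 mm; 10 to 12 mm is right. Let go at either mark it springs down to 0; let go in between it stays up at 7 mm.
- collar_turn (a joint): Turn of the collar, rad, counter-clockwise seen from above is positive: about 0 = locked (yellow pointer at the red mark), 1.05 = released (pointer at the green mark), stops at -0.07 and 1.12. When down, it has 0.07 to 0.085 rad of play either way. Turns easily (under 0.1 N m) while lifted.
- collar_top (a point): Centre of the blue collar's top face, on its axis, 100.5 mm above the worktop when down; moves with the collar. The collar is a round ribbed sleeve 53 mm across, 40 mm high; grip it from above across its diameter, in its upper 27 mm, at any yaw (a yellow pointer stands out 9 mm from it, 32 to 41 mm below the top). The cartridge's knob stands 25.5 mm out of it, between the fingers.
- cartridge: Loose cartridge, 98 mm tall, about 0.11 kg: white stem 30 mm across, 60 mm long; above it two orange ears (42 mm tip to tip along y, 10 mm wide, 6 mm high) held under the collar's lip while locked; on top an orange round knob 28 mm across. Origin at the centre of the flat foot, z up. In the dock the foot is 28 mm above the worktop; it must rise over 75 mm to come clear of the collar.
- cartridge_knob (a point): On the cartridge's axis, 88 mm above its foot and 10 mm below the top of the knob. In the dock 25.5 mm of the knob stand above the collar (point lies 15.5 mm above the collar's top).
- dock_seat (a point): Point on the dock's axis where the centre of the foot of a seated cartridge lies, 28 mm above the worktop.
- tray: Fixed open grey tray 150 x 130 x 26 mm (x, y, z), walls and floor 4 mm thick (floor height: see tray_in). Origin at the centre of its underside, z up.
- tray_in (a point): Centre of the tray's inner floor, z up.
- tape_roll: Bystander: roll of beige tape lying flat, 73 mm across, 19 mm high, origin under its centre.
- sample_cup: Bystander: clear plastic cup, 64 mm across, 71 mm high, origin under its centre.
- reagent_1: Bystander: small cream reagent bottle with white cap, 48 mm across, 76 mm high, origin under its centre.
- marker_blue: Bystander: white marker pen with blue cap lying in front of the sink, 128 mm long along its y, origin under its centre.
Not all that is in view belongs to the job. What is shaped like the cartridge but yellow is not meant.

How it is judged:
By the outcome, as a careful person would: the job done as asked, in the order asked, and still so for the second after the job is handed in, with the robot touching nothing.
It also fails if it takes over 58 s, if anything falls off the work surface, if the arm or the gripper's body presses on something with over 40 N, if the wrist force passes 120 N, or if a joint passes its speed limit or range.

### The arm

A 6-joint arm with a two-finger parallel gripper is mounted at the origin on a cart in front of the work surface, level with it; the furniture and walls round the work are solid. World frame = base frame: x ahead of the robot, y to its left, z up, the work surface at z = 0. Lengths are in mm, angles in rad, forces in N, time in s.
With the tool pointing down it reaches from about 300 to 750 mm from the base axis. Payload 8.5 kg.
Tool frame: the origin (TCP) lies between the finger pads; the fingertips stand manip.tip_extent ahead of it and the grasp point (between the pads) is the TCP (manip.tip_extent is the distance from the TCP to the fingertips, in mm); y points along the fingers, x is the direction in which the jaws open and shut, and the axes are right-handed (so a half turn about y gives the same grasp; the last joint's range is limited). The gripper opens to 88 mm and grips with 3 to 60 N. Pads are 18 mm wide; open, the fingers measure 123 mm over their backs; the gripper's body (75 mm by 187 mm) begins 45 mm behind the grasp point.
Start: joints at [0.982, 0.381, 1.297, -0, 1.464, -0.215], TCP at [200.826, 512.005, 257.748] pointing down, gripper open.
Joint ranges: [-3.11, 3.11], [-0.89, 2.33], [0.22, 2.48], [-1.42, 4.56], [0.17, 2.85], [-2.88, 2.88]. Speed limits (rad/s): [2.39, 2.39, 3.14, 3.14, 3.14, 3.14].

### API

Orientations are given as a unit quaternion [w, x, y, z].
In Python, from cell import manip gives the robot as it stands.
- The arm moves only by the shell command python3 -m pendant 'ROWS' [OPENING] [FORCE]. ROWS is JSON, a list of rows, each a list of 2 entries, a list of its own where there are three numbers: the shift along the tool's x, y, z in cm, then the turn, a rotation vector about the tool's x, y, z in rad. In form: [[[tx, ty, tz], [rx, ry, rz]], ...]. A call has 1 to 10 rows; each row is the pose to reach, as a shift and turn from the pose commanded when the call began, along the tool's axes at that moment; what a row does not reach only later rows make up. A row lasts 1/8 s, in which the tool goes at most 62.5 mm and 10.7 degrees, less where a joint would pass 70% of its speed; a pose out of reach is approached as far as the arm can. A call with a gripper value outside its range is refused whole. OPENING is the opening in per cent of the stroke, from 0 (shut) to 100 (fully open), set as the call begins (- or left out, the last holds). The fingers move at their own pace and stop on an object; FORCE is the grip in N (left out, the last holds). Time passes only in rows, so rows that repeat a pose let the fingers close. It gives the time, the measured TCP pose, the force and the opening at its end, in the units of the state.
- manip.get_state(): the state, without advancing time (a new reading comes with each control period).
- manip.get_image(name): name is "scene" or "top"; returns a dict with "img" (480x640x3 uint8, red, green, blue), "fx", "fy", "cx", "cy" (pixels), "k1" (the pictures are not rectified: a ray, as slopes to the right and down, at radius r is drawn at 1 + k1 r^2 times it, then the intrinsics apply), "world_from_camera" (4x4, takes a point from camera to world coordinates). Camera axes: x right, y up, looking along -z (the intrinsics and any distortion apply to the point x, -y, -z); pixel columns grow to the right and rows downward; lengths in mm; the calibration is good to about 2 mm. A picture is of the moment at which its call begins. There is no depth.
- manip.close_job(): hands the job in, once; it reports no verdict.
The state is a dict: "time": time; "joint_positions": joint angles; "qd": joint speeds; "joint_torque": joint torques, N m; "eef_pos": TCP position; "eef_rot": TCP orientation; "ft_force": force on the tool from outside, world axes, zero at the start; "wrist_torque": the same for the moment, N m; "opening": finger opening in mm.
Only numpy, scipy, OpenCV 4.12 (cv2) and the standard library are available. Lean on these libraries where they do the work, as an engineer would, in place of code of your own. Each camera call takes 0.05 s, during which the arm holds its last target.

## Working session

There is one attempt and no reset: what is moved stays moved. The work goes in short steps, Python scripts to look and compute and a shell command to move; the robot and the scene stay as the last step left them, time stands still between calls to the robot, and variables do not carry over. Pictures are saved under pics/ and viewed, and the job is handed in when it is done.

```bash
mkdir -p pics; ls
python3 - <<'E'
from cell import manip
import cv2
s=manip.get_state(); print(s, manip.tip_extent)
for n in("scene","top"):
    d=manip.get_image(n); cv2.imwrite(f"pics/{n}0.png",d["img"][:,:,::-1]); print({k:v for k,v in d.items() if k!="img"})
E
```

```text
pics
{'time': 0.0, 'joint_positions': array([ 9.81710380e-01,  3.81178322e-01,  1.29823492e+00, -6.89519053e-07,
        1.46356684e+00, -2.15273294e-01]), 'qd': array([ 1.91321734e-03,  1.58457465e-03, -3.25663503e-04,  8.62609903e-05,
       -7.67044196e-05, -1.05236947e-03]), 'joint_torque': array([ 6.71638054e-05, -4.37914181e+01, -2.24564552e+01,  7.14328699e-02,
        3.51474225e-02, -1.31045613e-04]), 'eef_pos': array([200.69363147, 511.81729235, 257.15594736]), 'eef_rot': array([-0.58401811,  0.58438538,  0.39792697, -0.39883669]), 'ft_force': array([0.67890855, 0.42673875, 0.72393118]), 'wrist_torque': array([ 0.01696087, -0.02514279,  0.03247835]), 'opening': 88.09663694591387} 19.0
{'fx': 548.614660153072, 'fy': 548.614660153072, 'cx': 324.88286473882727, 'cy': 234.52281964400296, 'k1': -0.02020110615955604, 'world_from_camera': array([[ 5.06273548e-01,  4.14685008e-01, -7.56123957e-01,
        -3.19759428e+02],
       [-8.62362570e-01,  2.39145615e-01, -4.46251244e-01,
        -4.88060680e+02],
       [-4.22997189e-03,  8.77978200e-01,  4.78681928e-01,
         6.54469664e+02],
       [ 0.00000000e+00,  0.00000000e+00,  0.00000000e+00,
         1.00000000e+00]])}
{'fx': 570.3850622738933, 'fy': 570.3850622738933, 'cx': 316.0107187476598, 'cy': 241.8312777283694, 'k1': -0.06121528763935296, 'world_from_camera': array([[-1.45655841e-02,  9.87188229e-01, -1.58893813e-01,
         3.29525059e+02],
       [-9.99835557e-01, -1.60965373e-02, -8.35226502e-03,
         2.53874968e+01],
       [-1.08028979e-02,  1.58746028e-01,  9.87260349e-01,
         1.40397031e+03],
       [ 0.00000000e+00,  0.00000000e+00,  0.00000000e+00,
         1.00000000e+00]])}
```

View pics/scene0.png

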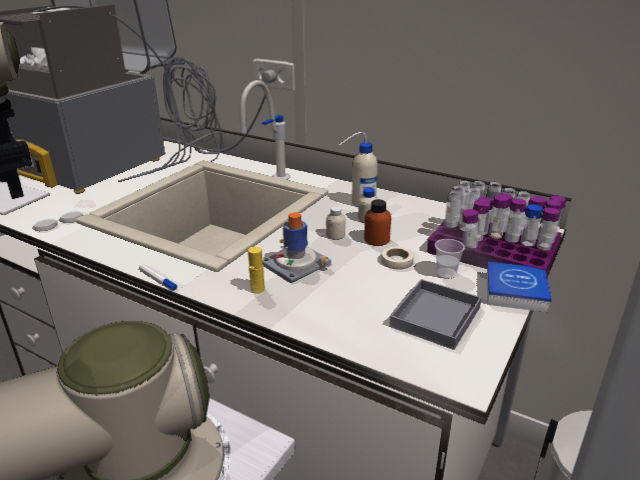

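View pics/top0.png

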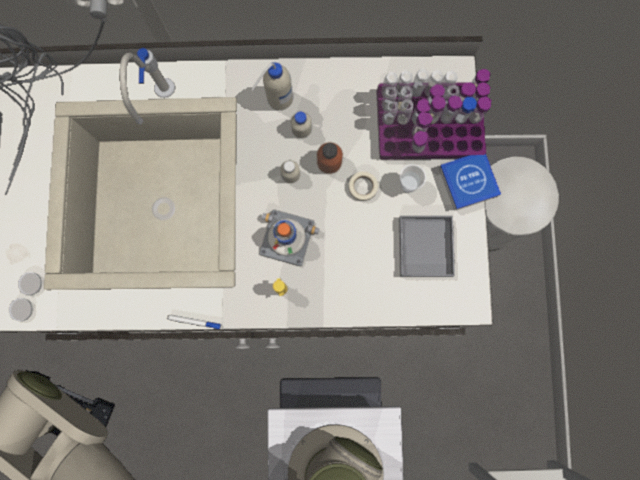

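The dock with its blue collar and orange knob is at scene (294,235) and top (285,232). The other candidate, the yellow cartridge-shaped object at scene (257,270) and top (279,287), is the decoy. The tray is at top (427,246). Next I'll measure positions and confirm with enlarged crops.

```bash
cat > h.py <<'E'
import numpy as np, cv2
from cell import manip
def ray(d,u,v):
    q=np.array([(u-d["cx"])/d["fx"],(v-d["cy"])/d["fy"]]); p=q.copy()
    for _ in range(20): p=q/(1+d["k1"]*(p@p))
    T=d["world_from_camera"]; r=T[:3,:3]@np.array([p[0],-p[1],-1]); return T[:3,3],r/np.linalg.norm(r)
def onz(d,u,v,z):
    o,r=ray(d,u,v); return o+r*(z-o[2])/r[2]
def proj(d,P):
    T=d["world_from_camera"]; c=T[:3,:3].T@(np.asarray(P)-T[:3,3]); p=np.array([c[0],-c[1]])/-c[2]
    p=p*(1+d["k1"]*(p@p)); return p[0]*d["fx"]+d["cx"],p[1]*d["fy"]+d["cy"]
def tri(d1,a,d2,b):
    o1,r1=ray(d1,*a);o2,r2=ray(d2,*b)
    s=np.linalg.lstsq(np.c_[r1,-r2],o2-o1,rcond=None)[0]
    return (o1+s[0]*r1+o2+s[1]*r2)/2, np.linalg.norm(o1+s[0]*r1-o2-s[1]*r2)
def mask(img,h0,h1,s,v,box):
    h=cv2.cvtColor(img,cv2.COLOR_RGB2HSV); m=cv2.inRange(h,(h0,s,v),(h1,255,255)); o=np.zeros_like(m)
    x0,y0,x1,y1=box; o[y0:y1,x0:x1]=m[y0:y1,x0:x1]; return o
def crop(img,box,f,name):
    x0,y0,x1,y1=box; cv2.imwrite(name,cv2.resize(img[y0:y1,x0:x1,::-1],None,fx=f,fy=f,interpolation=cv2.INTER_CUBIC))
def stat(m):
    n,l,st,c=cv2.connectedComponentsWithStats(m); i=1+np.argmax(st[1:,4]); return st[i],c[i]
E
python3 - <<'E'
from h import *
s=manip.get_image("scene");t=manip.get_image("top")
crop(s["img"],(240,200,340,300),6,"pics/c_scene.png")
crop(t["img"],(245,190,335,310),5,"pics/c_top.png")
crop(t["img"],(385,205,465,285),7,"pics/c_tray.png")
for n,a in(("orange",(4,14,150,90)),("blue",(105,128,120,40)),("yellow",(20,32,150,90))):
    A=stat(mask(s["img"],*a,(235,200,340,310)));B=stat(mask(t["img"],*a,(245,190,335,310)))
    print(n,A,B,tri(s,A[1],t,B[1]))
E
```

```text
orange (array([289, 212,  12,  18, 171], dtype=int32), array([294.76023392, 220.14035088])) (array([278, 223,  12,  12, 110], dtype=int32), array([283.54545455, 229.11818182])) (array([568.68135172, 111.69668265, 107.44355223]), np.float64(1.729468382040443))
blue (array([284, 224,  23,  27, 446], dtype=int32), array([295.62331839, 238.38116592])) (array([284, 234,  11,   9,  19], dtype=int32), array([289.89473684, 239.        ])) (array([550.87551969,  99.01849961,  73.8383003 ]), np.float64(1.7452159448549516))
yellow (array([248, 247,  16,  46, 528], dtype=int32), array([256.36174242, 269.03409091])) (array([274, 280,  12,  12,  87], dtype=int32), array([278.75862069, 285.88505747])) (array([442.9233057 , 127.76951698,  44.58440175]), np.float64(1.0088706727374457))
```

View pics/c_scene.png

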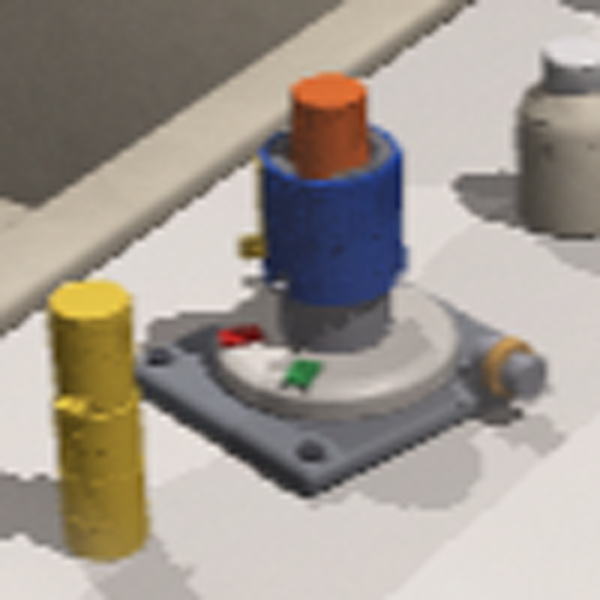

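View pics/c_top.png

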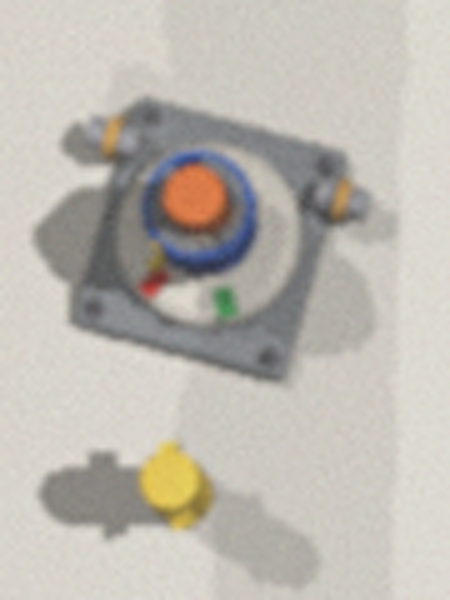

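View pics/c_tray.png

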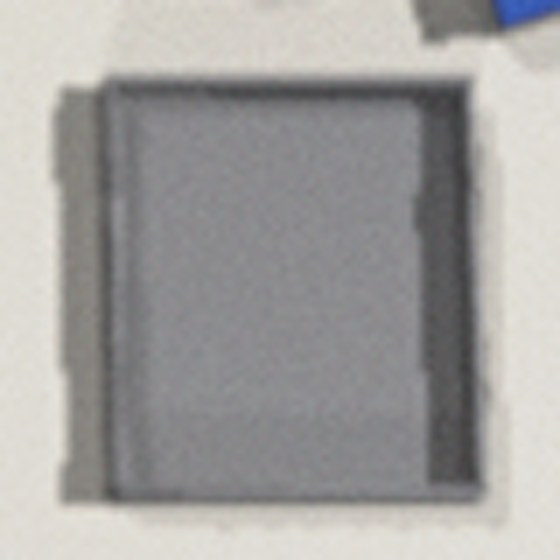

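Run:
```python
from h import *
s=manip.get_image("scene");t=manip.get_image("top")
a=(294.7,214.8);b=(283.5,229.1)
print("knob top tri",tri(s,a,t,b)); print(onz(t,*b,126),onz(s,*a,126))
# collar rim circle from top: blue mask
m=mask(t["img"],100,130,60,30,(265,210,305,250)); c,_=max(((c,cv2.contourArea(c)) for c in cv2.findContours(m,0,2)[0]),key=lambda x:x[1])
print(cv2.minEnclosingCircle(c),cv2.boundingRect(c))
# flange/feet: foot plate corners z=12 from crop top
C=[onz(t,245+x/5,190+y/5,12) for x,y in((150,97),(350,152),(285,380),(68,323))]
print(np.round(C,1),np.mean(C,0),[np.linalg.norm(C[i]-C[(i+1)%4]) for i in range(4)])
for n,p in(("red",(154,287)),("green",(225,302))): print(n,onz(t,245+p[0]/5,190+p[1]/5,26))
# tray rim z=26
R=[onz(t,385+x/7,205+y/7,26) for x,y in((107,78),(472,76),(482,498),(107,498))]
print(np.round(R,1),np.mean(R,0),[np.linalg.norm(R[i]-R[(i+1)%4]) for i in range(4)])
# top view of pointer angle
st=manip.get_state(); 
from scipy.spatial.transform import Rotation as Ro
q=st["eef_rot"]; print(Ro.from_quat([*q[1:],q[0]]).as_matrix().round(3))
```

```text
knob top tri (array([566.38282771, 110.4405408 , 121.76167371]), np.float64(0.7026463989731833))
[565.80687563 109.87630652 126.        ] [559.09880011 105.94069917 126.        ]
((285.0, 231.5), 12.175895690917969) (274, 220, 22, 24)
[[637.3 138.4  12. ]
 [607.6  38.9  12. ]
 [494.   72.4  12. ]
 [524.  179.3  12. ]] [565.70062676 107.25389471  12.        ] [np.float64(103.84923494259763), np.float64(118.43531514869298), np.float64(110.94232167393092), np.float64(120.45513087214196)]
red [539.11118399 135.58793459  26.        ]
green [531.13988045 100.88565922  26.        ]
[[ 612.  -171.6   26. ]
 [ 610.7 -300.5   26. ]
 [ 461.5 -296.2   26. ]
 [ 463.8 -166.    26. ]] [ 537.01193553 -233.55167065   26.        ] [np.float64(128.94601859206887), np.float64(149.25471350073855), np.float64(130.24563423455862), np.float64(148.37771840180986)]
[[ 0.365 -0.    -0.931]
 [ 0.931 -0.     0.365]
 [-0.    -1.     0.   ]]
```

```bash
cat >> h.py <<'E'
from scipy.spatial.transform import Rotation as Ro
def Rm(st): q=st["eef_rot"]; return Ro.from_quat([*q[1:],q[0]]).as_matrix()
def go(P,st=None,p0=None):
    st=st or manip.get_state(); p=st["eef_pos"] if p0 is None else np.array(p0); R=Rm(st)
    print("tool shift cm",(R.T@(np.array(P)-p)/10).round(2),"x yaw deg",np.degrees(np.arctan2(R[1,0],R[0,0])).round(1),"pos",st["eef_pos"].round(1),"F",st["ft_force"].round(1),"q",st["joint_positions"].round(2),"op",round(st["opening"],1),"t",st["time"])
E
python3 - <<'E'
from h import *
t=manip.get_image("top")
print(onz(t,285,231.5,97), onz(t,285,231.5,100.5))
go((565.5,109,200),p0=[200.826,512.005,257.748])
E
```

```text
[565.42638694 108.32641366  97.        ] [564.79465519 108.10430746 100.5       ]
tool shift cm [-24.2    5.78 -48.67] x yaw deg 68.6 pos [200.8 512.  257.6] F [-0.3  0.2 -0.1] q [ 0.98  0.38  1.3  -0.    1.46 -0.22] op 87.7 t 0.35
```

```bash
python3 -m pendant '[[[-1,0.2,-2],[0,0.05,0]],[[-3.5,0.8,-7],[0,0.1,0]],[[-6.5,1.5,-13],[0,0.18,0]],[[-9.5,2.2,-19],[0,0.26,0]],[[-12.5,2.9,-25],[0,0.34,0]],[[-15.5,3.6,-31],[0,0.42,0]],[[-18.5,4.4,-37],[0,0.5,0]],[[-21.3,5.1,-42.8],[0,0.55,0]],[[-23.4,5.6,-47],[0,0.6,0]],[[-24.2,5.8,-48.67],[0,0.6,0]]]' 100 20; python3 -m pendant '[[[0,0,0],[0,0,0]],[[0,0,0],[0,0,0]]]'
python3 - <<'E'
from h import *
s=manip.get_image("scene");t=manip.get_image("top")
crop(s["img"],(220,120,400,300),3,"pics/c1s.png");crop(t["img"],(220,170,400,310),4,"pics/c1t.png")
go((565.3,109,92))
E
```

```text
time: 1.6
eef_pos: [567.1, 106.4, 199.1]
eef_rot: [-0.676, 0.676, 0.207, -0.207]
ft_force: [0.4, 0.5, 0.7]
opening: 88.1
time: 1.85
eef_pos: [564.9, 109.7, 199.8]
eef_rot: [0.676, -0.676, -0.208, 0.208]
ft_force: [-0.5, -0.6, 0.3]
opening: 88.3
tool shift cm [-0.03 10.81 -0.11] x yaw deg 34.3 pos [564.9 110.1 200.1] F [-0.1 -0.2  0. ] q [-0.01  0.47  1.32  0.    1.35 -0.61] op 88.1 t 1.95
```

View pics/c1s.png

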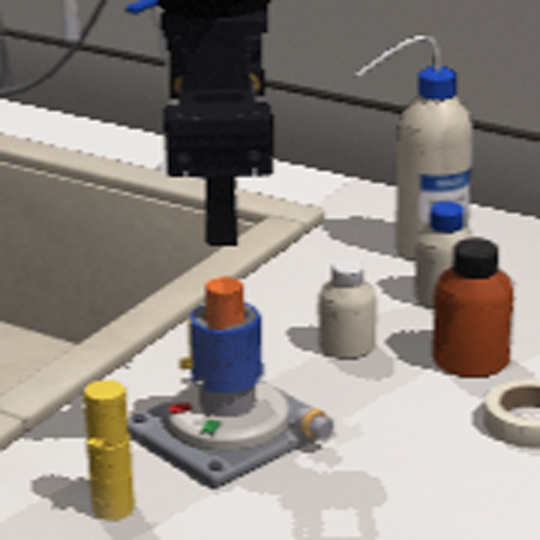

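View pics/c1t.png

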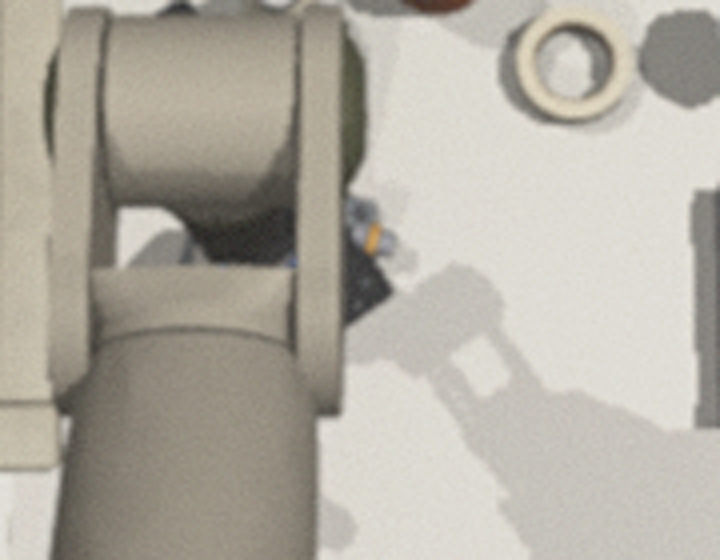

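The jaws are over the collar, seen nearly edge-on at crop (222,240) above the knob at (224,290). Descending.

```bash
python3 -m pendant '[[[0,1,-0.1],[0,0,0]],[[0,3,-0.1],[0,0,0]],[[0,5,-0.1],[0,0,0]],[[0,7,-0.1],[0,0,0]],[[0,8.5,-0.1],[0,0,0]],[[0,9.6,-0.1],[0,0,0]],[[0,10.4,-0.1],[0,0,0]],[[0,10.8,-0.1],[0,0,0]],[[0,10.8,-0.1],[0,0,0]],[[0,10.8,-0.1],[0,0,0]]]'
python3 - <<'E'
from h import *
s=manip.get_image("scene")
crop(s["img"],(220,120,400,300),3,"pics/c2s.png")
go((565.3,109,92))
E
```

```text
time: 3.2
eef_pos: [566.3, 108.2, 92.2]
eef_rot: [-0.676, 0.676, 0.208, -0.208]
ft_force: [0.0, 0.3, -0.1]
opening: 88.0
tool shift cm [-0.03  0.01  0.13] x yaw deg 34.2 pos [566.3 108.2  92.1] F [ 0.8  0.5 -0.7] q [-0.02  0.59  1.46  0.    1.09 -0.61] op 88.4 t 3.25
```

View pics/c2s.png

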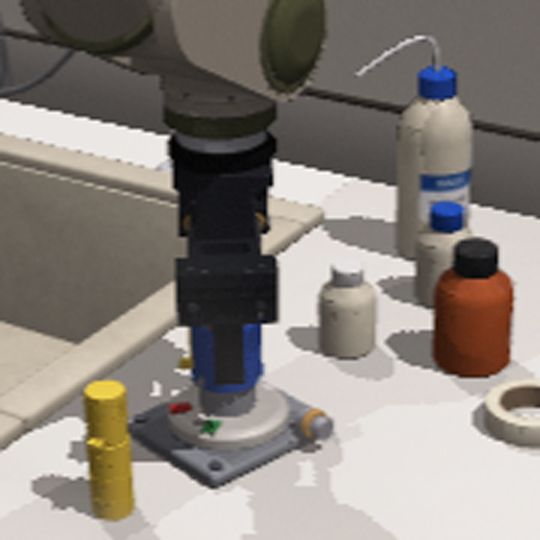

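```bash
python3 -m pendant '[[[0,0,0.13],[0,0,0]],[[0,0,0.13],[0,0,0]],[[0,0,0.13],[0,0,0]],[[0,0,0.13],[0,0,0]],[[0,0,0.13],[0,0,0]],[[0,0,0.13],[0,0,0]]]' 0 35
python3 - <<'E'
from h import *
go((565.3,109,92)); print(manip.get_state()["wrist_torque"])
E
```

```text
time: 4.0
eef_pos: [565.5, 109.3, 91.8]
eef_rot: [0.676, -0.676, -0.208, 0.208]
ft_force: [1.0, 0.5, -0.0]
opening: 51.6
tool shift cm [-0.03 -0.02 -0.01] x yaw deg 34.2 pos [565.5 109.3  91.8] F [ 1.   0.5 -0. ] q [-0.01  0.59  1.46  0.    1.09 -0.61] op 51.6 t 4.0
[ 0.04196742 -0.13741059 -0.03683375]
```

```bash
python3 -m pendant '[[[0,-0.3,0],[0,0,0]],[[0,-0.6,0],[0,0,0]],[[0,-0.9,0],[0,0,0]],[[0,-1.1,0],[0,0,0]],[[0,-1.1,0],[0,0,0]],[[0,-1.1,0],[0,0,0]]]'
python3 - <<'E'
from h import *
s=manip.get_image("scene")
crop(s["img"],(240,180,350,290),5,"pics/c3s.png")
go((565.3,109,92)); print(manip.get_state()["wrist_torque"])
E
```

```text
time: 4.75
eef_pos: [565.4, 109.3, 102.6]
eef_rot: [0.676, -0.676, -0.208, 0.208]
ft_force: [4.2, 2.8, -8.3]
opening: 51.5
tool shift cm [-0.02  1.07 -0.02] x yaw deg 34.2 pos [565.4 109.3 102.7] F [ 4.7  1.7 -7.7] q [-0.01  0.58  1.45  0.    1.12 -0.61] op 51.6 t 4.8
[ 0.25887967 -0.67125074 -0.02346365]
```

View pics/c3s.png

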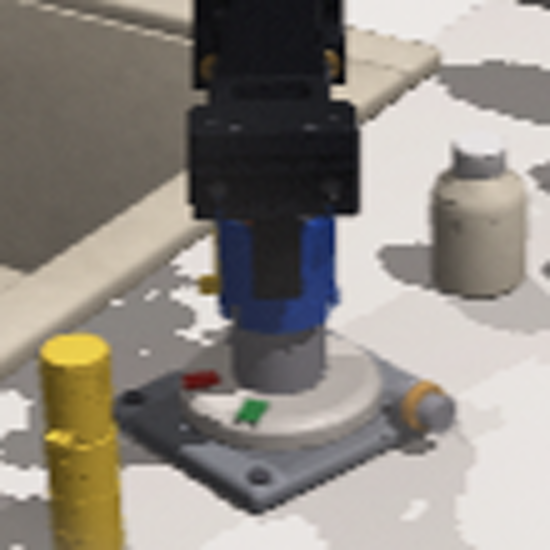

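```bash
python3 -m pendant '[[[0,0,0],[0,-0.1,0]],[[0,0,0],[0,-0.25,0]],[[0,0,0],[0,-0.4,0]],[[0,0,0],[0,-0.55,0]],[[0,0,0],[0,-0.7,0]],[[0,0,0],[0,-0.85,0]],[[0,0,0],[0,-0.97,0]],[[0,0,0],[0,-1.05,0]],[[0,0,0],[0,-1.05,0]],[[0,0,0],[0,-1.05,0]]]'
python3 - <<'E'
from h import *
s=manip.get_image("scene")
crop(s["img"],(240,180,350,290),5,"pics/c4s.png")
go((565.3,109,92)); print(manip.get_state()["wrist_torque"])
E
```

```text
time: 6.05
eef_pos: [565.5, 109.5, 102.7]
eef_rot: [-0.481, 0.481, 0.519, -0.519]
ft_force: [4.5, 3.6, -8.8]
opening: 51.7
tool shift cm [-0.05  1.07  0.02] x yaw deg 94.4 pos [565.5 109.5 102.7] F [ 4.5  2.5 -7.1] q [-0.01  0.58  1.45  0.    1.12 -1.66] op 51.6 t 6.1
[ 0.45618831 -0.73616948 -0.0111568 ]
```

View pics/c4s.png

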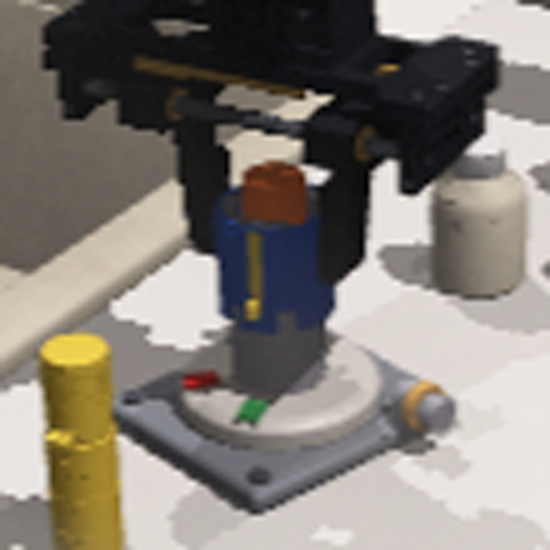

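Run:
```python
from h import *
s=manip.get_image("scene")
for th in np.radians([183,187,190,193,196,200]):
    print(np.degrees(th), proj(s,[565.3+35*np.cos(th),109+35*np.sin(th),75]))
print("obs",240+252/5-.4,180+310/5-.4)
print("green pred",proj(s,[565.3+35*np.cos(np.radians(193.3)),109+35*np.sin(np.radians(193.3)),26]),"obs",240+251/5,180+410/5)
```

```text
183.0 (np.float64(287.6586357584926), np.float64(240.94784901305871))
187.0 (np.float64(288.65095743363787), np.float64(241.18147007078292))
190.0 (np.float64(289.41979044845993), np.float64(241.33361784733484))
193.0 (np.float64(290.2072325598385), np.float64(241.46545633149918))
196.0 (np.float64(291.010990381947), np.float64(241.57657008836674))
200.0 (np.float64(292.10397785472003), np.float64(241.6918858909269))
obs 290.0 241.6
green pred (np.float64(291.0546702721432), np.float64(260.89156316362903)) obs 290.2 262.0
```

The pointer is over the green mark at crop (252,310), about 192° against 193°. Lowering, then releasing.

```bash
python3 -m pendant '[[[0,0.3,0],[0,0,0]],[[0,0.6,0],[0,0,0]],[[0,0.9,0],[0,0,0]],[[0,1.08,0],[0,0,0]],[[0,1.08,0],[0,0,0]],[[0,1.08,0],[0,0,0]]]'; python3 -m pendant '[[[0,0,0],[0,0,0]],[[0,0,0],[0,0,0]],[[0,0,0],[0,0,0]],[[0,0,0],[0,0,0]],[[0,0,0],[0,0,0]],[[0,0,0],[0,0,0]]]' 100
python3 - <<'E'
from h import *
s=manip.get_image("scene")
crop(s["img"],(240,180,350,290),5,"pics/c5s.png")
go((565.3,109,123)); print(manip.get_state()["wrist_torque"])
E
```

```text
time: 6.9
eef_pos: [565.5, 109.5, 92.2]
eef_rot: [-0.481, 0.481, 0.519, -0.518]
ft_force: [3.9, 3.4, -5.6]
opening: 51.4
time: 7.65
eef_pos: [565.4, 109.2, 92.0]
eef_rot: [0.481, -0.481, -0.519, 0.519]
ft_force: [0.5, -0.2, -0.4]
opening: 88.1
tool shift cm [-0.02 -3.11  0.01] x yaw deg 94.4 pos [565.4 109.2  91.9] F [0.1 0.7 0.1] q [-0.01  0.59  1.46 -0.    1.09 -1.66] op 87.7 t 7.7
[-0.00124469 -0.00922167 -0.01617602]
```

View pics/c5s.png

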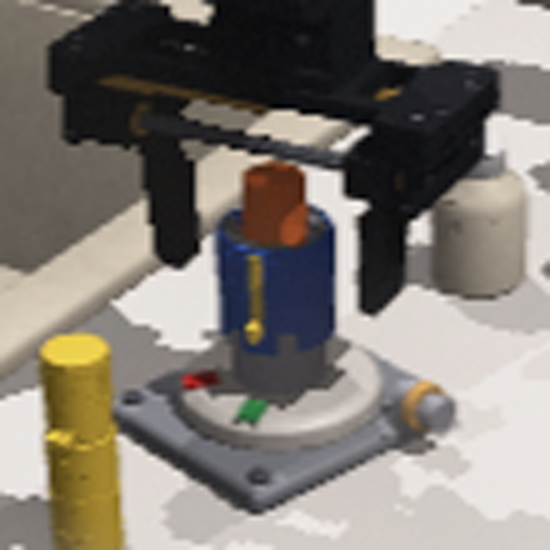

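The collar's lower edge is back at scene row 250, the same as at the start, so it is down at the green mark with the cartridge still seated. Raising to the knob and gripping it.

```bash
python3 -m pendant '[[[0,-0.6,0],[0,0,0]],[[0,-1.5,0],[0,0,0]],[[0,-2.4,0],[0,0,0]],[[0,-3.1,0],[0,0,0]],[[0,-3.1,0],[0,0,0]],[[0,-3.1,0],[0,0,0]]]'; python3 -m pendant '[[[0,0,0],[0,0,0]],[[0,0,0],[0,0,0]],[[0,0,0],[0,0,0]],[[0,0,0],[0,0,0]],[[0,0,0],[0,0,0]],[[0,0,0],[0,0,0]],[[0,0,0],[0,0,0]],[[0,0,0],[0,0,0]]]' 0 20
python3 - <<'E'
from h import *
s=manip.get_image("scene")
crop(s["img"],(240,180,350,290),5,"pics/c6s.png")
go((565.3,109,235)); print(manip.get_state()["wrist_torque"])
E
```

```text
time: 8.45
eef_pos: [565.3, 109.2, 122.8]
eef_rot: [0.481, -0.48, -0.519, 0.519]
ft_force: [-0.7, 0.2, -0.3]
opening: 87.9
time: 9.45
eef_pos: [565.4, 109.3, 123.0]
eef_rot: [-0.481, 0.481, 0.519, -0.519]
ft_force: [0.0, 0.1, -0.2]
opening: 27.3
tool shift cm [-2.00e-02 -1.12e+01  1.00e-02] x yaw deg 94.4 pos [565.4 109.3 123. ] F [0.7 0.4 0. ] q [-0.01  0.55  1.42  0.    1.16 -1.66] op 27.4 t 9.5
[0.08906206 0.02231769 0.02818474]
```

View pics/c6s.png

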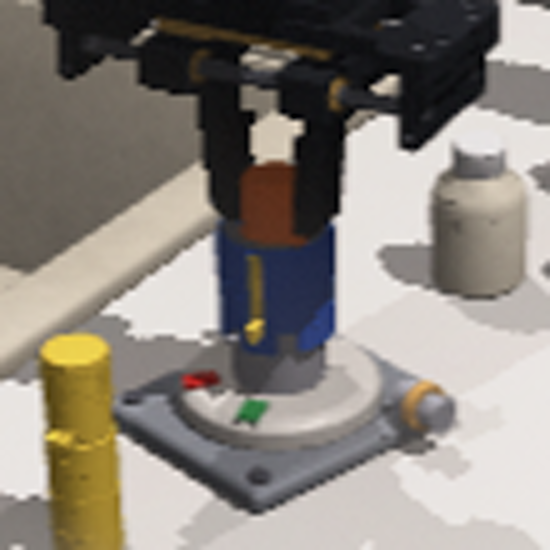

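Gripped: the opening is 27.4 mm on the 28 mm knob. Lifting straight, slowly first.

```bash
python3 -m pendant '[[[0,-0.3,0],[0,0,0]],[[0,-0.8,0],[0,0,0]],[[0,-1.4,0],[0,0,0]],[[0,-2,0],[0,0,0]],[[0,-2,0],[0,0,0]]]'; python3 -m pendant '[[[0,-1,0],[0,0,0]],[[0,-2,0],[0,0,0]],[[0,-3,0],[0,0,0]],[[0,-4,0],[0,0,0]],[[0,-5.2,0],[0,0,0]],[[0,-6.5,0],[0,0,0]],[[0,-7.8,0],[0,0,0]],[[0,-8.8,0],[0,0,0]],[[0,-9.2,0],[0,0,0]],[[0,-9.2,0],[0,0,0]]]'
python3 - <<'E'
from h import *
s=manip.get_image("scene")
crop(s["img"],(230,140,350,290),4,"pics/c7s.png")
go((537,-233,235)); print(manip.get_state()["wrist_torque"])
E
```

```text
time: 10.12
eef_pos: [565.5, 109.3, 143.6]
eef_rot: [-0.48, 0.481, 0.519, -0.518]
ft_force: [-0.6, -0.1, -0.6]
opening: 27.3
time: 11.38
eef_pos: [565.3, 109.2, 235.0]
eef_rot: [0.481, -0.481, -0.519, 0.519]
ft_force: [-0.6, 0.2, -0.8]
opening: 27.5
tool shift cm [-3.391e+01 -3.000e-02  5.420e+00] x yaw deg 94.4 pos [565.3 109.3 234.7] F [ 0.  -0.5 -1.5] q [-0.01  0.44  1.26  0.    1.44 -1.66] op 27.2 t 11.425
[-0.03813868 -0.0616524   0.03688323]
```

View pics/c7s.png

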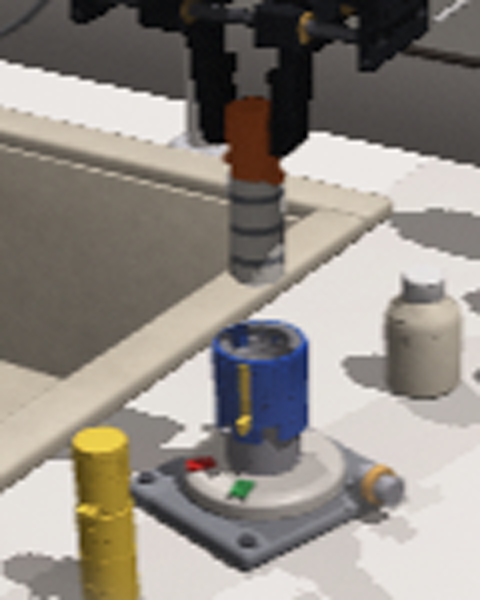

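The cartridge is clear, its foot at crop (258,275) above the collar. Moving to the tray.

```bash
python3 -m pendant '[[[-1,0,0.2],[0,0,0]],[[-3.5,0,0.6],[0,0,0]],[[-7.5,0,1.2],[0,0,0]],[[-12,0,1.9],[0,0,0]],[[-17,0,2.7],[0,0,0]],[[-22,0,3.5],[0,0,0]],[[-27,0,4.3],[0,0,0]],[[-31,0,4.9],[0,0,0]],[[-33.2,0,5.3],[0,0,0]],[[-33.9,0,5.4],[0,0,0]]]';  python3 -m pendant '[[[0,0,0],[0,0,0]],[[0,1.5,0],[0,0,0]],[[0,4,0],[0,0,0]],[[0,6.5,0],[0,0,0]],[[0,9,0],[0,0,0]],[[0,10.8,0],[0,0,0]],[[0,11.8,0],[0,0,0]],[[0,12.3,0],[0,0,0]],[[0,12.3,0],[0,0,0]]]'
python3 - <<'E'
from h import *
s=manip.get_image("scene");t=manip.get_image("top")
crop(s["img"],(360,180,560,360),4,"pics/c8s.png");crop(t["img"],(330,140,510,290),4,"pics/c8t.png")
go((537,-233,99)); print(manip.get_state()["wrist_torque"])
E
```

```text
time: 12.68
eef_pos: [537.0, -233.6, 234.7]
eef_rot: [-0.481, 0.481, 0.518, -0.518]
ft_force: [-0.6, -0.2, -1.7]
opening: 27.5
time: 13.8
eef_pos: [537.5, -232.7, 112.0]
eef_rot: [-0.48, 0.481, 0.519, -0.519]
ft_force: [0.7, 0.3, -1.2]
opening: 27.6
tool shift cm [-0.    1.35  0.06] x yaw deg 94.4 pos [ 537.6 -232.9  112.5] F [ 0.4 -0.2 -0.6] q [-0.61  0.58  1.41  0.    1.15 -2.26] op 27.4 t 13.9
[ 0.03071803 -0.00089147 -0.00170386]
```

View pics/c8s.png

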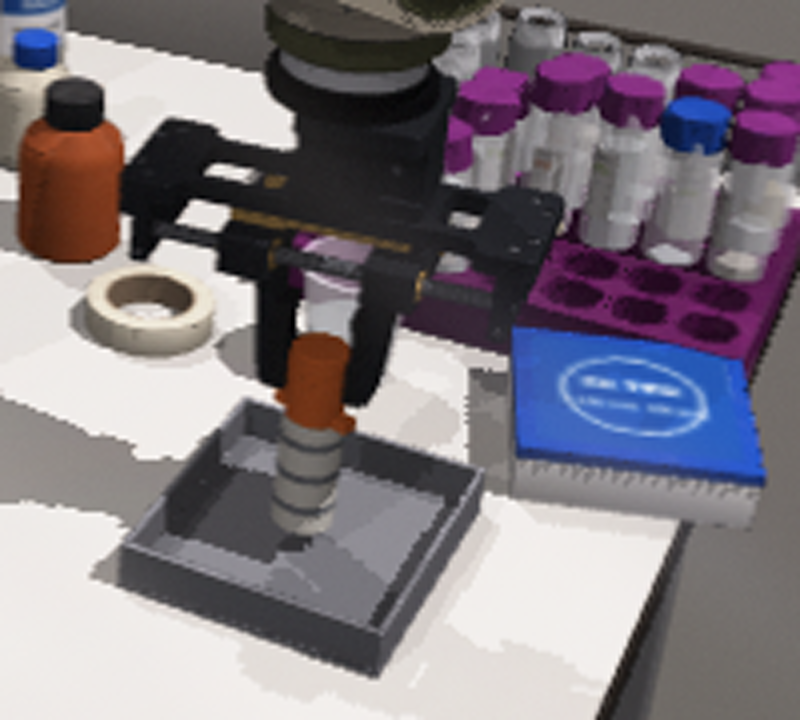

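Run:
```python
from h import *
s=manip.get_image("scene")
st=manip.get_state();x,y,z=st["eef_pos"]
for dz in(-95,-35,-10,3): 
    u,v=proj(s,[x,y,z+dz]); print(dz,(u-360)*4,(v-180)*4)
crop(s["img"],(415,255,465,325),8,"pics/c9s.png"); print(Rm(st).round(3))
```

```text
-95 304.82504825417845 511.25643093437793
-35 316.6827477985332 408.1882148044024
-10 321.8075338210688 363.52587217354494
3 324.5169214014977 339.884906829966
[[-0.076  0.001 -0.997]
 [ 0.997 -0.001 -0.076]
 [-0.001 -1.    -0.001]]
```

View pics/c9s.png

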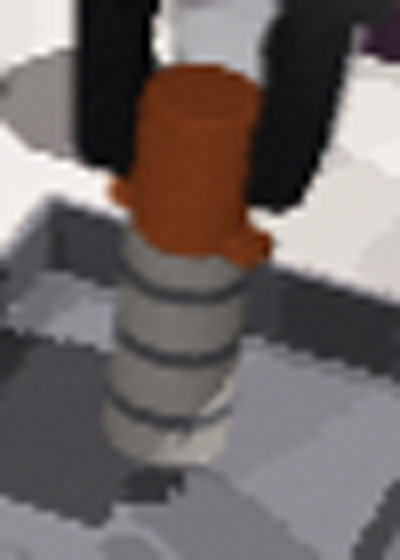

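View pics/c8t.png

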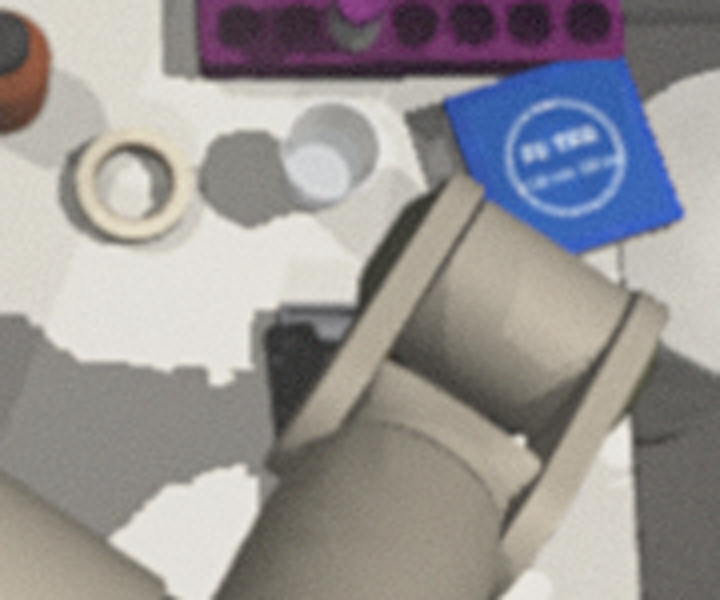

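The lean is only perspective: the predicted axis runs from (305,511) to (324,340) and matches. Lowering gently, foot about 13 mm above the floor.

```bash
python3 -m pendant '[[[0,0.3,0],[0,0,0]],[[0,0.7,0],[0,0,0]],[[0,0.95,0],[0,0,0]],[[0,1.1,0],[0,0,0]],[[0,1.15,0],[0,0,0]],[[0,1.2,0],[0,0,0]],[[0,1.2,0],[0,0,0]]]'; python3 -m pendant '[[[0,0.05,0],[0,0,0]],[[0,0.05,0],[0,0,0]]]';python3 -m pendant '[[[0,0.05,0],[0,0,0]],[[0,0.05,0],[0,0,0]]]'
```

```text
time: 14.82
eef_pos: [537.4, -232.9, 100.0]
eef_rot: [-0.481, 0.481, 0.519, -0.519]
ft_force: [-0.1, -0.2, -2.3]
opening: 27.2
time: 15.08
eef_pos: [537.3, -232.9, 99.4]
eef_rot: [0.481, -0.481, -0.519, 0.519]
ft_force: [-0.5, -0.1, -1.1]
opening: 27.1
time: 15.32
eef_pos: [537.4, -232.9, 99.0]
eef_rot: [-0.481, 0.481, 0.519, -0.519]
ft_force: [-0.1, 0.1, -0.9]
opening: 27.3
```

```bash
for i in 1; do python3 -m pendant '[[[0,0.04,0],[0,0,0]],[[0,0.04,0],[0,0,0]]]'; done; python3 -m pendant '[[[0,0.04,0],[0,0,0]],[[0,0.04,0],[0,0,0]]]'
```

```text
time: 15.58
eef_pos: [537.5, -232.9, 99.0]
eef_rot: [-0.48, 0.481, 0.519, -0.519]
ft_force: [-0.7, 1.3, 3.4]
opening: 27.3
time: 15.82
eef_pos: [537.6, -233.0, 98.9]
eef_rot: [-0.48, 0.481, 0.519, -0.519]
ft_force: [-0.8, 1.7, 6.9]
opening: 27.4
```

Contact: the upward force rises from −1 to +7 N. I'll relieve slightly and open slowly.

```bash
python3 -m pendant '[[[0,-0.05,0],[0,0,0]],[[0,-0.05,0],[0,0,0]]]'; python3 -m pendant '[[[0,0,0],[0,0,0]],[[0,0,0],[0,0,0]],[[0,0,0],[0,0,0]]]' 45 ; python3 -m pendant '[[[0,0,0],[0,0,0]],[[0,0,0],[0,0,0]],[[0,0,0],[0,0,0]],[[0,0,0],[0,0,0]]]' 70
python3 - <<'E'
from h import *
s=manip.get_image("scene")
crop(s["img"],(390,230,500,350),5,"pics/c10s.png")
E
```

```text
time: 16.08
eef_pos: [537.5, -232.9, 98.9]
eef_rot: [-0.48, 0.481, 0.519, -0.519]
ft_force: [-0.2, 0.4, 5.3]
opening: 27.2
time: 16.45
eef_pos: [537.3, -232.9, 98.4]
eef_rot: [0.481, -0.48, -0.519, 0.519]
ft_force: [1.3, -0.5, -0.5]
opening: 39.4
time: 16.95
eef_pos: [537.3, -232.9, 98.7]
eef_rot: [0.481, -0.481, -0.519, 0.519]
ft_force: [1.0, -0.3, -0.1]
opening: 61.6
```

View pics/c10s.png

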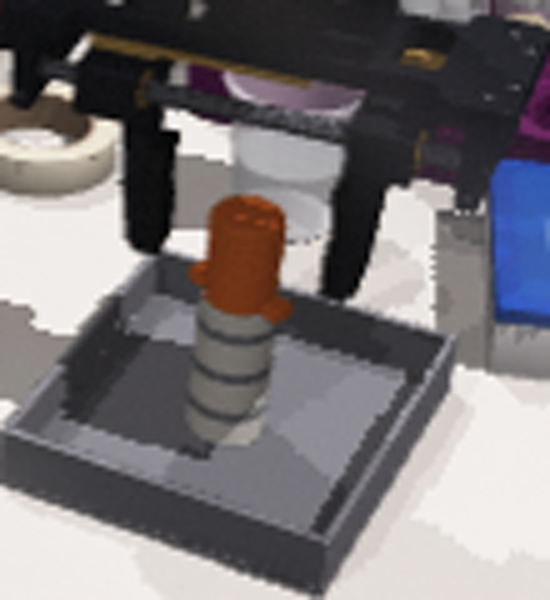

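It stands free, with the fingers apart at crop (150,250) and (345,290). Retreating upward, then aside so both views are clear.

```bash
python3 -m pendant '[[[0,-0.8,0],[0,0,0]],[[0,-2.5,0],[0,0,0]],[[0,-5,0],[0,0,0]],[[0,-8,0],[0,0,0]],[[0,-11,0],[0,0,0]],[[0,-14,0],[0,0,0]],[[0,-16.5,0],[0,0,0]],[[0,-18,0],[0,0,0]],[[0,-18,0],[0,0,0]]]'; python3 -m pendant '[[[1,0,0.5],[0,0,0]],[[3,0,2],[0,0,0]],[[6,0,4],[0,0,0]],[[9,0,6],[0,0,0]],[[12,0,8],[0,0,0]],[[15,0,10],[0,0,0]],[[18,0,11.5],[0,0,0]],[[19.5,0,12.5],[0,0,0]],[[20,0,13],[0,0,0]],[[20,0,13],[0,0,0]]]'
python3 - <<'E'
from h import *
s=manip.get_image("scene");t=manip.get_image("top")
cv2.imwrite("pics/f_s.png",s["img"][:,:,::-1]);cv2.imwrite("pics/f_t.png",t["img"][:,:,::-1])
crop(s["img"],(240,180,350,300),5,"pics/f_sc.png")
a=(4,14,150,60);A=stat(mask(s["img"],*a,(400,240,480,320)));B=stat(mask(t["img"],*a,(395,205,460,285)));print(A,B,tri(s,A[1],t,B[1]))
go((537,-233,200))
E
```

```text
time: 18.12
eef_pos: [537.5, -232.9, 279.4]
eef_rot: [-0.48, 0.481, 0.519, -0.519]
ft_force: [0.0, 0.0, -0.0]
opening: 61.4
time: 19.38
eef_pos: [392.6, -43.6, 278.6]
eef_rot: [0.481, -0.481, -0.519, 0.519]
ft_force: [-0.4, -0.8, 0.5]
opening: 61.7
(array([428, 269,  21,  26, 357], dtype=int32), array([438.59103641, 281.21848739])) (array([426, 235,  12,  12, 106], dtype=int32), array([431.80188679, 240.4245283 ])) (array([ 540.47912324, -233.60633331,   78.46902958]), np.float64(5.58166699794509))
tool shift cm [-19.94   7.85 -12.94] x yaw deg 94.3 pos [392.9 -44.  278.5] F [ 0.6  0.1 -0. ] q [-0.41  0.09  1.64 -0.    1.42 -2.06] op 61.8 t 19.475
```

View pics/f_s.png

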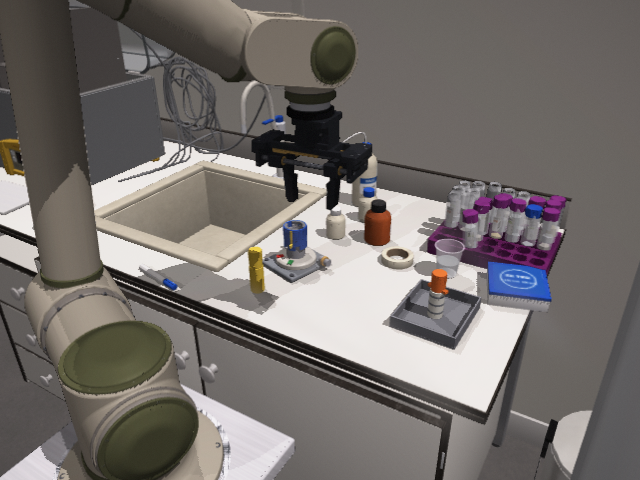

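View pics/f_t.png

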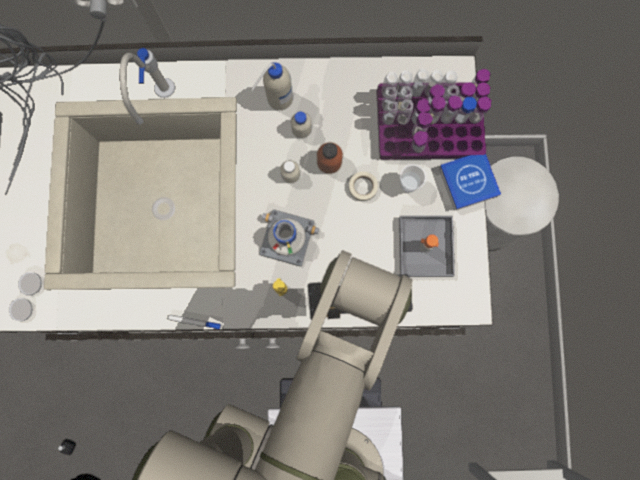

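View pics/f_sc.png

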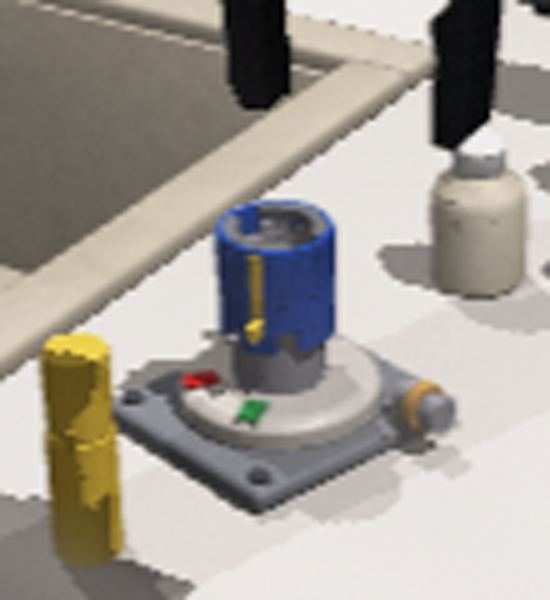

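```bash
python3 -c "
from cell import manip
print(manip.close_job())"
```

```text
the job is handed in; nothing more can be done
None
```

I handed the job in at about 19.5 s of robot time; no verdict was reported. I lifted the collar 11 mm, turned it 60° counter-clockwise, lowered it at the green mark and let go. Then I drew the cartridge straight out by its knob and set it down in the tray, with about 7 N of contact before release.

**Last checks:**
- **Collar:** it is down, its lower edge at the starting image row, with the pointer at green.
- **Cartridge:** it stands upright and free in the tray, near (538, −233) mm.
- **Bystanders:** the tape roll, cup, reagent bottle and marker look to be where they started. I judged this by eye in both views and did not measure it.
- **Robot:** the gripper is empty and touching nothing.

**One disagreement:** the last two-view check of the knob had its rays miss each other by 5.6 mm. This is probably because the two cameras see different faces of the knob. The first check, on the knob's top before the job, had missed by only 0.7 mm.

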